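# Pack the fitted kit tray

### The job

Pack the kit into the wooden tray, each part lying flat on the floor of the nest made for it: the toothed gear blank, hub upward, in the wide shallow round dish; the flat spacer ring over the upright pin; the drilled set-up block in the oblong pocket; and the slotted collet, small end down as it stands now, in the tall narrow cup. The plain flanged bush and the bronze bush do not belong to this kit: leave them standing where they are. Let go of everything at the end.

Things in the scene. Friction and masses are not known exactly. Their poses are not given: they have to be found in the camera images.
- gear_center (a point): Grey steel gear blank, loose, 0.16 kg, standing hub up: a toothed disc 48 mm in diameter and 14 mm high with a smooth round hub 24 mm in diameter on top of it, 22 mm high in all; it can be gripped by the hub. The point is its centre, 11 mm above its underside; z is up along its axis.
- spacer_center (a point): Plain pale aluminium spacer ring, loose, 0.05 kg, lying flat: 42 mm outside diameter, 27 mm through hole, 14 mm high. The point is the centre of the hole, half-way up (7 mm above its underside); z is its axis, up.
- block_center (a point): Grey steel set-up block with drilled holes in its top, loose, 0.68 kg: 51 mm along its x, 76 mm along its y, 25 mm high. Grip it across the 51 mm. The point is its centre, 12.5 mm above its underside.
- collet_center (a point): Grey steel spring collet, 0.06 kg, with radial slots in its top, loose, standing on its small end, 35 mm high: 32 mm in diameter near the top, tapering to 20 mm at the foot; grip it high, round the widest part. The point is its centre, 17.5 mm above its underside; z is its axis, up.
- flange_bush_center (a point): Look-alike that does not belong: plain steel bush, loose, a smooth flange 36 mm in diameter and 9 mm high with a neck 26 mm in diameter, 30 mm high in all, a bore in its top. The point is its centre, 15 mm above its underside. Leave it.
- bronze_bush_center (a point): Look-alike that does not belong: yellow bronze bush, loose, 32 mm in diameter, 22 mm high, a bore in its top. The point is its centre, 11 mm above its underside. Leave it.
- round_dish_seat (a point): Nest for the gear blank: wide shallow round grey dish, 68 mm inside and 76 mm outside diameter, fixed on the tray. The point is the centre of its inner floor, 9 mm above the bench; its rim stands 6 mm above that floor. The nests are fixed in the four quarters of a square wooden tray (214 mm, lip 10 mm above the bench), their centres 101 mm apart, in any order.
- pin_plate_seat (a point): Nest for the spacer ring: flat square grey plate, 66 mm wide, with one upright pin in its middle, 8 mm in diameter, its tip 25 mm above the plate; fixed on the tray, no rim. The point is at the foot of the pin, on the plate's top, 9 mm above the bench.
- oblong_pocket_seat (a point): Nest for the set-up block: rectangular grey pocket, inside 69 mm along its x and 92 mm along its y, walls 3 mm thick, fixed on the tray. The point is the centre of its inner floor, 9 mm above the bench; its walls stand 6 mm above that floor. The block goes in with its long side along the pocket's long side (y), either way round.
- tall_cup_seat (a point): Nest for the collet: tall narrow round grey cup, 47 mm inside and 57 mm outside diameter, fixed on the tray. The point is the centre of its inner floor, 9 mm above the bench; its rim stands 18 mm above that floor, so the top 17 mm of the seated collet stay clear of it.

How it is judged (in metres and radians):
At the end, for the whole second after the job is handed in: Gear in the round dish, spacer over the pin, block in the oblong pocket (long sides parallel within 0.3 rad), collet in the tall cup: each upright within 0.1 rad, within 3 mm of the nest floor and 13 mm of its centre (gear 12, ring 11), at rest; both bushes within 20 mm of their start (horizontal distance between gear_center and round_dish_seat below 0.012 m and z of gear_center in the frame of round_dish_seat below 0.014 m and angle between each of gear_center, spacer_center, block_center, collet_center's own z axis and vertical below 0.1 rad and linear speed of each of gear, spacer, block, collet below 0.02 m/s and horizontal distance between spacer_center and pin_plate_seat below 0.011 m and z of spacer_center in the frame of pin_plate_seat below 0.01 m and horizontal distance between block_center and oblong_pocket_seat below 0.013 m and z of block_center in the frame of oblong_pocket_seat below 0.0155 m and horizontal distance between collet_center and tall_cup_seat below 0.013 m and z of collet_center in the frame of tall_cup_seat below 0.0205 m and angle between the x axis of block_center and the x axis of oblong_pocket_seat, either way round below 0.3 rad and distance of each of flange_bush_center, bronze_bush_center from where it was at the start of the episode below 0.02 m); the robot touches nothing.
It fails at once if a bush that does not belong is moved by more than 20 mm (distance of any of flange_bush_center, bronze_bush_center from where it was at the start of the episode above 0.02 m).
It also fails if it takes over 96 s, if anything falls off the work surface, if the arm or the gripper's body presses on something with over 40 N, if the wrist force passes 120 N, or if a joint passes its speed limit or range.

### The arm

A 6-joint arm with a two-finger parallel gripper is mounted at the origin on a cart in front of the work surface, level with it; the furniture and walls round the work are solid. World frame = base frame: x ahead of the robot, y to its left, z up, the work surface at z = 0. Lengths are in m, angles in degrees, forces in N, time in s.
With the tool pointing down it reaches from about 0.25 to 0.725 m from the base axis. Payload 9.7 kg.
Tool frame: the origin (TCP) lies midway between the tips of the shut fingers; the grasp point (between the pads) lies 19 mm behind it (bot.hold_point_z is the distance from the TCP to the grasp point, in m); z points along the fingers, y is the line along which they close (so a half turn about z gives the same grasp; the last joint's range is limited). The gripper opens to 85 mm and grips with 20 to 120 N. Pads are 22 mm wide; open, the fingers measure 114 mm over their backs; the gripper's body (76 mm by 85 mm) begins 54 mm behind the grasp point. The pads swing forward as they close: fully open they stand 13 mm farther back than shut.
Start: joints at [73.854, 4.979, 10.078, 95.1, 0, 90], TCP at [0.153, 0.528, 0.231] pointing down, gripper open.
Joint ranges: [-179.16, 179.16], [-48.56, 103.87], [-65.8, 70.77], [-126.05, 130.52], [-82.76, 87.17], [-180, 180]. Speed limits (degrees/s): [127.2, 127.2, 147.25, 180, 180, 180].

### API

Orientations are given as [roll, pitch, yaw] about the fixed x, y, z axes, in that order (R = Rz(yaw) Ry(pitch) Rx(roll)).
In Python, from workcell import bot gives the robot as it stands.
- The arm moves only by the tool play_rows, never from a script. Its argument "steps" is a list that holds one entry, the list of rows, each a list of 4 numbers: the shift along the tool's x, y, z in m, then the turn about the tool's z in rad. In form: [[[tx, ty, tz, yaw], ...]]. A call has exactly 5 rows; each row shifts and turns the commanded pose from where the row before left it, along the tool's axes as they then stand; what a row does not reach is not made up. A row lasts 1/12 s, in which the tool goes at most 41.7 mm and 7.16 degrees, less where a joint would pass 70% of its speed; a pose out of reach is approached as far as the arm can. A call is refused whole if a number of a shift passes 0.0417 or a number of a turn 0.125, either way. A call with a gripper value outside its range is refused whole. "gripper" is the finger opening in m, from 0 to 0.0854, set as the call begins (left out, the last holds). The fingers move at their own pace and stop on an object; "squeeze" is the grip in N (left out, the last holds). Time passes only in rows, so rows that do not move let the fingers close, or fill a call up. It gives the time, the measured TCP pose, the force, the opening and the grip force at its end, in the units of the state.
- bot.get_obs(): the state, without advancing time (a new reading comes with each control period).
- bot.camera(name): name is "scene" or "top"; returns a dict with "img" (384x512x3 uint8, blue, green, red), "vfov" (degrees; the focal length in pixels is half the picture's height over the tangent of half this angle, whatever the lens; pixels are square), "cx", "cy" (the principal point, pixels), "xyz" and "attitude" of the camera in the world. Camera axes: x right, y down, z forward; pixel columns grow to the right and rows downward; lengths in m; the calibration is good to about 2 mm. A picture is of the moment at which its call begins. There is no depth.
- bot.job_done(): hands the job in; it is judged then, once.
The state is a dict: "time": time; "q": joint angles; "qd": joint speeds; "joint_efforts": joint torques, N m; "ee_pos": TCP position; "tcp_rot": TCP orientation; "wrist_force": force on the tool from outside, world axes, zero at the start; "torque": the same for the moment, N m; "opening": finger opening in m; "grasp_force": force on a finger pad.
Only numpy, scipy, OpenCV 4.12 (cv2) and the standard library are available. Lean on these libraries where they do the work, as an engineer would, in place of code of your own. Each camera call takes 0.05 s, during which the arm holds its last target. There are 200 camera calls.

## Working session

There is one attempt and no reset: what is moved stays moved. The work goes in short steps, Python scripts to look and compute and a tool call to move; the robot and the scene stay as the last step left them, time stands still between calls to the robot, and variables do not carry over. Pictures are saved under pics/ and viewed, at most 14 in all, crops included, and the job is handed in when it is done.

Besides the shell and the picture viewer there is one more tool, called after "Emit:" as name([rows], argument=value, ...), one row to a line, values as JSON. play_rows: Moves the arm, as the interface text tells. Its arguments: {"type":"object","properties":{"steps":{"type":"array","items":{"type":"array","items":{"type":"array","items":{"type":"number"}}}},"gripper":{"type":"number"},"squeeze":{"type":"number"}},"required":["steps"]}

```bash
mkdir -p pics
python3 - <<'E'
from workcell import bot
import cv2
for n in("scene","top"):
    c=bot.camera(n); cv2.imwrite(f"pics/{n}0.png",c["img"]); print({k:v for k,v in c.items() if k!="img"})
print(bot.get_obs(), bot.hold_point_z)
E
```

```text
{'vfov': 55.85638235314145, 'cx': 254.64600309589306, 'cy': 193.35307194376287, 'xyz': array([-0.20951483, -0.45959478,  0.70242722]), 'attitude': array([-127.75088375,   -1.27245715,  -58.77665212])}
{'vfov': 54.49113110000094, 'cx': 247.7074789141358, 'cy': 185.6627445325517, 'xyz': array([ 0.42889722, -0.00548723,  1.35310324]), 'attitude': array([-176.33278465,   -1.18194647,  -88.57450188])}
{'time': 0.1, 'q': array([ 7.38556968e+01,  5.00735802e+00,  1.00372261e+01,  9.50993895e+01,
       -1.37720477e-03,  9.00000804e+01]), 'qd': array([-0.01397902, -0.10572567,  0.11659587,  0.0485171 ,  0.07589539,
        0.08445507]), 'joint_efforts': array([-1.80995071e-04, -5.21562016e+01,  4.65654159e+01,  1.59784919e-02,
        5.65496578e-05,  8.24525983e-06]), 'ee_pos': array([0.15287815, 0.52810112, 0.2306438 ]), 'tcp_rot': array([-1.79930479e+02,  1.37730133e-03,  1.63855618e+02]), 'wrist_force': array([0.3868592 , 0.45618335, 0.55186402]), 'torque': array([-0.01554451, -0.02566143,  0.07201174]), 'grasp_force': 0.0, 'opening': 0.08564064986222056} 0.0187
```

View pics/top0.png

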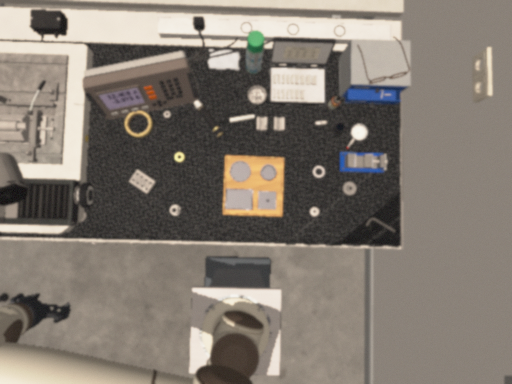

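View pics/scene0.png

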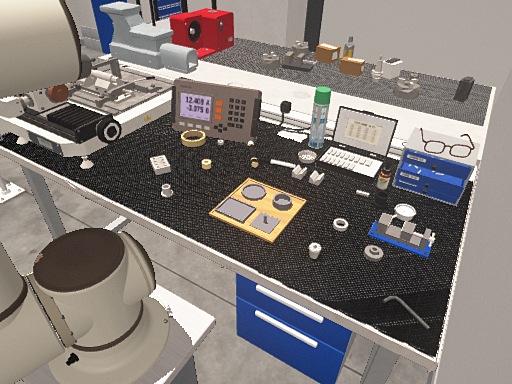

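```bash
cat > h.py <<'E'
import numpy as np, cv2
from scipy.spatial.transform import Rotation as R
def ray(c,u,v,z):
    f=192/np.tan(np.radians(c["vfov"]/2)); d=R.from_euler("xyz",c["attitude"],degrees=True).as_matrix()@[(u-c["cx"])/f,(v-c["cy"])/f,1]
    p=np.array(c["xyz"]); return p+d*(z-p[2])/d[2]
def proj(c,p):
    f=192/np.tan(np.radians(c["vfov"]/2)); q=R.from_euler("xyz",c["attitude"],degrees=True).as_matrix().T@(np.array(p)-c["xyz"])
    return np.array([f*q[0]/q[2]+c["cx"],f*q[1]/q[2]+c["cy"]])
E
python3 - <<'E'
from h import *
from workcell import bot
for n,(x,y,w,h) in dict(scene=(140,140,260,130),top=(120,140,250,85)).items():
    a=np.mean([bot.camera(n)["img"].astype(float) for _ in range(4)],0).astype(np.uint8)
    cv2.imwrite(f"pics/{n}avg.png",a)
    cv2.imwrite(f"pics/{n}1.png",cv2.resize(a[y:y+h,x:x+w],None,fx=3,fy=3,interpolation=cv2.INTER_CUBIC))
    g=cv2.cvtColor(a,cv2.COLOR_BGR2GRAY); m=cv2.morphologyEx((cv2.GaussianBlur(g,(3,3),0)>85).astype(np.uint8),cv2.MORPH_OPEN,np.ones((3,3)))
    c=bot.camera(n)
    for k in cv2.findContours(m,cv2.RETR_EXTERNAL,cv2.CHAIN_APPROX_NONE)[0]:
        b=cv2.boundingRect(k)
        if x<b[0]<x+w and y<b[1]<y+h and cv2.contourArea(k)>25:
            (u,v),s,t=cv2.minAreaRect(k); print(n,b,np.round([u,v,*s,t],1),np.round(ray(c,b[0]+b[2]/2-.5,b[1]+b[3]/2-.5,.015),3))
E
```

```text
scene (364, 245, 20, 15) [373.5 252.   14.   19.   90. ] [ 0.513 -0.4    0.015]
scene (308, 242, 14, 17) [313.3 249.5  12.9  16.   29.7] [ 0.437 -0.267  0.015]
scene (333, 218, 16, 13) [340.5 224.   12.   15.   90. ] [ 0.569 -0.289  0.015]
scene (370, 203, 65, 51) [405.7 225.3  63.5  42.   21.8] [ 0.646 -0.441  0.015]
scene (356, 190, 13, 7) [362.1 192.6  13.1   4.6  14. ] [ 0.742 -0.295  0.015]
scene (161, 183, 13, 15) [167. 190.  14.  12.  90.] [0.424 0.226 0.015]
scene (209, 178, 97, 65) [257.1 206.7  83.3  54.7  24.4] [ 0.493 -0.059  0.015]
scene (377, 176, 13, 14) [382.8 182.7  11.7  13.    8.1] [ 0.835 -0.335  0.015]
scene (309, 170, 16, 15) [315.9 177.4  13.8  13.9  20.6] [ 0.745 -0.139  0.015]
scene (251, 161, 7, 6) [254.  163.5   5.    6.   90. ] [0.701 0.077 0.015]
scene (270, 159, 37, 20) [287.5 167.7  37.9  14.2  18.4] [ 0.738 -0.036  0.015]
scene (201, 158, 11, 12) [206.  163.5  11.   10.   90. ] [0.611 0.216 0.015]
scene (150, 155, 21, 20) [160.2 163.9  18.9  18.9  76. ] [0.52  0.343 0.015]
scene (298, 149, 19, 14) [307.  155.5  13.   18.   90. ] [ 0.851 -0.055  0.015]
scene (320, 146, 63, 32) [350.9 160.9  60.7  18.7  17.4] [ 0.9   -0.203  0.015]
top (309, 206, 11, 12) [314.  211.5  11.   10.   90. ] [ 0.429 -0.271  0.015]
top (169, 204, 12, 13) [174.5 210.   12.   11.   90. ] [0.422 0.228 0.015]
top (342, 181, 15, 15) [349. 188.  14.  14.  90.] [ 0.516 -0.397  0.015]
top (129, 169, 27, 25) [141.6 181.1  24.4  17.8  33.7] [0.522 0.348 0.015]
top (312, 165, 14, 14) [318.5 171.5  13.   13.   90. ] [ 0.573 -0.286  0.015]
top (222, 154, 63, 64) [253.2 185.7  62.1  61.7   2.4] [ 0.516 -0.05   0.015]
top (342, 152, 46, 19) [364.5 161.   18.   45.   90. ] [ 0.616 -0.453  0.015]
top (173, 151, 12, 12) [178.5 156.5  11.   11.   90. ] [0.614 0.221 0.015]
```

View pics/scene1.png

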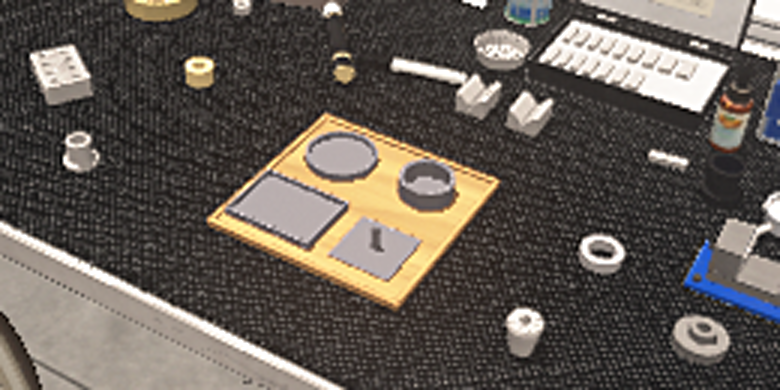

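View pics/top1.png

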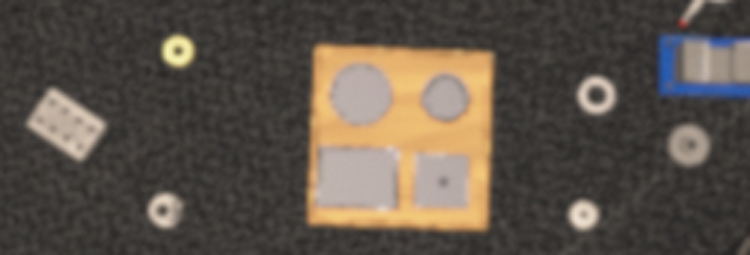

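```bash
cat >> h.py <<'E'
def go(x,y,z,a=None):
    "tool-frame shift to world TCP target; a = wanted world angle of the closing line (deg); turn uses nearest half turn"
    from workcell import bot
    o=bot.get_obs(); Rm=R.from_euler("xyz",o["tcp_rot"],degrees=True).as_matrix(); d=Rm.T@(np.array([x,y,z])-o["ee_pos"])
    cur=np.degrees(np.arctan2(Rm[1,1],Rm[0,1])); t=0 if a is None else -((a-cur+90)%180-90)
    print("shift",np.round(d,4),"turn rad",round(np.radians(t),3),"now",np.round(o["ee_pos"],4),"ang",round(cur,2),"q6",round(o["q"][5],1))
E
python3 - <<'E'
from h import *
from workcell import bot
C={n:bot.camera(n) for n in("scene","top")}
B=dict(gear=((364,245,20,15),(342,181,15,15),.010),collet=((308,242,14,17),(309,206,11,12),.0175),spacer=((333,218,16,13),(312,165,14,14),.007),block=((150,155,21,20),(129,169,27,25),.0125),flange=((161,183,13,15),(169,204,12,13),.015),bronze=((201,158,11,12),(173,151,12,12),.011))
for k,(s,t,z) in B.items():
    P=[ray(C[n],b[0]+b[2]/2-.5,b[1]+b[3]/2-.5,z)[:2] for n,b in(("scene",s),("top",t))]; print(k,np.round(P,4).tolist(),np.round(np.mean(P,0),4))
for n in C:
    a=cv2.imread(f"pics/{n}avg.png"); hsv=cv2.cvtColor(a,cv2.COLOR_BGR2HSV)
    m=cv2.inRange(hsv,(8,70,110),(25,255,255)); k=max(cv2.findContours(m,cv2.RETR_EXTERNAL,cv2.CHAIN_APPROX_NONE)[0],key=cv2.contourArea)
    w=np.array([ray(C[n],*p[0],.009)[:2] for p in k],np.float32); print("tray",n,cv2.minAreaRect(w*1000))
    nest=cv2.bitwise_and(cv2.drawContours(np.zeros(m.shape,np.uint8),[k],-1,255,-1),255-m)
    for j in cv2.findContours(cv2.morphologyEx(nest,cv2.MORPH_OPEN,np.ones((3,3))),cv2.RETR_EXTERNAL,cv2.CHAIN_APPROX_NONE)[0]:
        if cv2.contourArea(j)>60: print("nest",[np.round(q,1) for q in cv2.minAreaRect(np.array([ray(C[n],*p[0],.012)[:2]*1000 for p in j],np.float32))])
a=cv2.imread("pics/topavg.png",0)[160:200,120:165]; m=(cv2.GaussianBlur(a,(3,3),0)>85).astype(np.uint8)
k=max(cv2.findContours(m,cv2.RETR_EXTERNAL,cv2.CHAIN_APPROX_NONE)[0],key=cv2.contourArea)+[120,160]
print("block",cv2.minAreaRect(np.array([ray(C["top"],*p[0],.025)[:2]*1000 for p in k],np.float32)))
go(.45,-.27,.15,90)
E
```

```text
gear [[0.518, -0.3992], [0.5168, -0.3988]] [ 0.5174 -0.399 ]
collet [[0.4346, -0.2678], [0.4286, -0.271]] [ 0.4316 -0.2694]
spacer [[0.5776, -0.2867], [0.5743, -0.2876]] [ 0.5759 -0.2872]
block [[0.5225, 0.3462], [0.5223, 0.3484]] [0.5224 0.3473]
flange [[0.4243, 0.2257], [0.4215, 0.228]] [0.4229 0.2268]
bronze [[0.6153, 0.22], [0.6146, 0.2215]] [0.6149 0.2207]
tray scene ((516.0852661132812, -51.09326934814453), (217.49940490722656, 223.2056121826172), 89.39495086669922)
nest [array([ 463. , -102.8]), array([64.1, 65.1]), np.float64(88.7)]
nest [array([574.8, -99.6]), array([78.7, 55.2]), np.float64(28.9)]
nest [array([568.3,  -2.1]), array([77.4, 72.5]), np.float64(32.8)]
tray top ((517.3274536132812, -50.85352325439453), (221.83316040039062, 221.1942138671875), 89.29283142089844)
nest [array([ 467.4, -100. ]), array([61.2, 61.4]), np.float64(1.3)]
nest [array([466.7,   0.8]), array([71.9, 97. ]), np.float64(1.4)]
nest [array([ 567. , -103.2]), array([50.9, 50.7]), np.float64(1.3)]
nest [array([ 5.679e+02, -1.000e-01]), array([72.6, 68.7]), np.float64(1.5)]
block ((521.16748046875, 346.3670959472656), (87.10261535644531, 62.56137466430664), 57.86862564086914)
shift [-0.5073 -0.6842  0.0813] turn rad -0.282 now [0.1529 0.5283 0.2313] ang 73.85 q6 90.0
```

Emit:
play_rows([
  [[0,0,0,0.123],[0,0,0,0.123],[0,0,0,0.123],[0,0,0,0.123],[0,0,0,0.123]],
], gripper=0.085, squeeze=80)

```text
time: 1.12
ee_pos: [0.153, 0.5283, 0.2313]
tcp_rot: [180.0, 0.0, 128.3]
wrist_force: [0.8, 0.2, -0.5]
opening: 0.0851
grasp_force: 0.0
```

Emit:
play_rows([
  [[0,0,0,0.123],[0,0,0,0.123],[0,0,0,0.123],[0,0,0,0.123],[0,0,0,0.123]],
])

```text
time: 1.53
ee_pos: [0.153, 0.5283, 0.2313]
tcp_rot: [180.0, -0.0, 93.0]
wrist_force: [0.1, 0.4, 0.0]
opening: 0.0849
grasp_force: 0.0
```

Emit:
play_rows([
  [[0,0,0,0.123],[0,0,0,0.123],[0,0,0,0.123],[0,0,0,0.123],[0,0,0,0.123]],
])

```text
time: 1.95
ee_pos: [0.2201, 0.5004, 0.2312]
tcp_rot: [-176.8, 0.3, 64.7]
wrist_force: [1.8, -0.1, -0.8]
opening: 0.0853
grasp_force: 0.0
```

```bash
python3 -c "
from h import *
go(.5220,.3470,.12,-32)"
```

```text
shift [-0.0088  0.3441  0.0922] turn rad 0.116 now [0.2201 0.5004 0.2312] ang -25.36 q6 179.9
```

Emit:
play_rows([
  [[0,0.035,0,0],[0,0.035,0,0],[0,0.035,0,0],[0,0.035,0,0],[0,0.035,0,0]],
])

```text
time: 2.37
ee_pos: [0.3797, 0.4241, 0.2218]
tcp_rot: [-176.9, 0.3, 64.6]
wrist_force: [0.9, 1.2, 0.5]
opening: 0.0852
grasp_force: 0.0
```

```bash
python3 -c "
from h import *
go(.5220,.3470,.12,-32)"
```

```text
shift [-0.0082  0.1669  0.0928] turn rad 0.115 now [0.3797 0.4241 0.2218] ang -25.38 q6 162.1
```

```bash
python3 -c "
from h import *
from workcell import bot
o=bot.get_obs(); print(np.round(o['q'],2), np.round(o['qd'],2), o['tcp_rot'], R.from_euler('xyz',o['tcp_rot'],degrees=True).as_matrix()[:,2])"; python3 -c "
from workcell import bot; print([n for n in dir(bot) if n[0]!='_'])"
```

```text
[ 46.71   8.75  13.11  95.61   2.89 162.06] [-40.26  17.18  16.47   1.25  -0.88 -40.08] [-176.86280227    0.30557792   64.63289852] [-0.05173182  0.01863411 -0.99848715]
['PlanningError', 'camera', 'get_obs', 'hold_point_z', 'job_done']
```

Emit:
play_rows([
  [[0,0.034,0.01,0],[0,0.034,0.01,0],[0,0.034,0.01,0],[0,0.033,0.01,0.06],[0,0.02,0.01,0.055]],
])

```text
time: 2.78
ee_pos: [0.5175, 0.3569, 0.1622]
tcp_rot: [-176.9, 0.7, 57.8]
wrist_force: [0.2, 0.6, 0.6]
opening: 0.0846
grasp_force: 0.0
```

Emit:
play_rows([
  [[0,0,0.01,0],[0,0,0.01,0],[0,0,0,0],[0,0,0,0],[0,0,0,0]],
])

```text
time: 3.2
ee_pos: [0.5133, 0.3598, 0.1443]
tcp_rot: [-176.9, 0.6, 58.2]
wrist_force: [-0.4, -0.3, 0.3]
opening: 0.085
grasp_force: 0.0
```

```bash
python3 -c "
from h import *
from workcell import bot
go(.5220,.3470,.05,-32); print(bot.get_obs()['tcp_rot'])
c=bot.camera('scene'); cv2.imwrite('pics/s2.png',cv2.resize(c['img'][60:240,80:280],None,fx=3,fy=3))"
```

```text
shift [-0.0052  0.0192  0.0935] turn rad 0.002 now [0.5133 0.3598 0.1443] ang -31.88 q6 155.7
[-176.93677011    0.62302938   58.15416924]
```

View pics/s2.png

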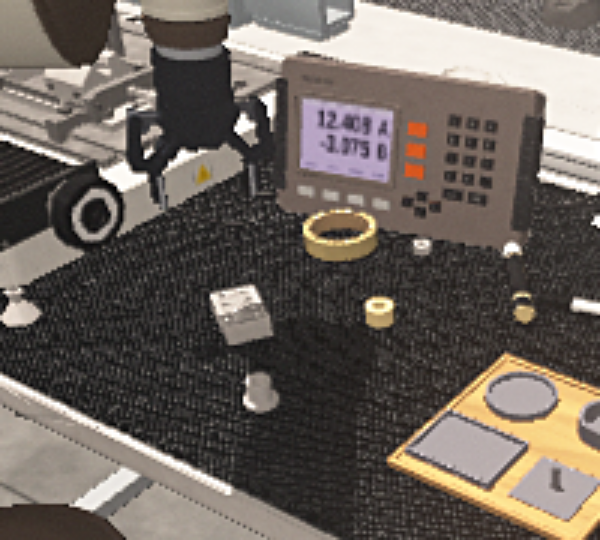

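Emit:
play_rows([
  [[-0.001,0.004,0.02,0],[-0.001,0.004,0.02,0],[-0.001,0.004,0.02,0],[-0.001,0.004,0.02,0],[-0.001,0.003,0.013,0]],
])

```text
time: 3.67
ee_pos: [0.522, 0.3465, 0.0484]
tcp_rot: [-176.9, 0.7, 58.1]
wrist_force: [-0.2, -0.5, -0.6]
opening: 0.0848
grasp_force: 0.0
```

Emit:
play_rows([
  [[0,0,0,0],[0,0,0,0],[0,0,0,0],[0,0,0,0],[0,0,0,0]],
])

```text
time: 4.08
ee_pos: [0.5231, 0.3469, 0.051]
tcp_rot: [-177.0, 0.6, 58.1]
wrist_force: [-0.2, 0.1, 0.6]
opening: 0.0848
grasp_force: 0.0
```

```bash
python3 -c "
from h import *
go(.5220,.3470,.009,-32)"
```

```text
shift [-0.0001  0.0013  0.0419] turn rad 0.001 now [0.5231 0.3469 0.051 ] ang -31.97 q6 154.3
```

Emit:
play_rows([
  [[0,0.001,0.012,0],[0,0,0.012,0],[0,0,0.012,0],[0,0,0.006,0],[0,0,0,0]],
])

```text
time: 4.5
ee_pos: [0.5198, 0.3458, 0.0047]
tcp_rot: [-176.8, 0.9, 58.1]
wrist_force: [0.3, -0.4, -0.2]
opening: 0.085
grasp_force: 0.0
```

Emit:
play_rows([
  [[0,0,0,0],[0,0,0,0],[0,0,0,0],[0,0,0,0],[0,0,0,0]],
], gripper=0.04, squeeze=80)

```text
time: 4.92
ee_pos: [0.522, 0.3469, 0.0089]
tcp_rot: [-177.0, 0.6, 58.0]
wrist_force: [-0.4, -1.6, 6.4]
opening: 0.0488
grasp_force: 84.6
```

Emit:
play_rows([
  [[0,0,0,0],[0,0,0,0],[0,0,0,0],[0,0,0,0],[0,0,0,0]],
])

```text
time: 5.33
ee_pos: [0.5219, 0.3469, 0.0089]
tcp_rot: [-177.0, 0.6, 58.0]
wrist_force: [-0.5, -0.7, 4.8]
opening: 0.0488
grasp_force: 84.6
```

Emit:
play_rows([
  [[0,0,-0.01,0],[0,0,-0.02,0],[0,0,-0.025,0],[0,0,-0.025,-0.06],[0,0,-0.01,-0.1]],
])

```text
time: 5.75
ee_pos: [0.5266, 0.3453, 0.1009]
tcp_rot: [-176.9, 0.0, 67.3]
wrist_force: [0.7, 0.4, -5.5]
opening: 0.0485
grasp_force: 84.6
```

Emit:
play_rows([
  [[0,0,0,-0.1],[0,0,0,-0.1],[0,0,0,-0.1],[0,0,0,-0.1],[0,0,0,0]],
])

```text
time: 6.17
ee_pos: [0.5255, 0.3447, 0.097]
tcp_rot: [-177.0, -1.0, 90.3]
wrist_force: [1.0, 0.2, -7.2]
opening: 0.049
grasp_force: 84.4
```

```bash
python3 -c "
from h import *
go(.4665,.0,.09,0)"
```

```text
shift [-0.3444 -0.0609  0.0041] turn rad 0.007 now [0.5255 0.3447 0.097 ] ang 0.4 q6 121.7
```

Emit:
play_rows([
  [[-0.02,-0.004,0,0],[-0.035,-0.006,0,0],[-0.035,-0.006,0,0],[-0.035,-0.006,0,0],[-0.035,-0.006,0,0]],
])

```text
time: 6.58
ee_pos: [0.4973, 0.1835, 0.0956]
tcp_rot: [-177.0, -1.0, 89.9]
wrist_force: [0.4, 0.1, -5.9]
opening: 0.0489
grasp_force: 84.8
```

Emit:
play_rows([
  [[-0.035,-0.006,0,0],[-0.035,-0.006,0,0],[-0.035,-0.006,0,0],[-0.035,-0.006,0,0],[-0.034,-0.006,0,0]],
])

```text
time: 7.0
ee_pos: [0.4676, 0.0093, 0.0943]
tcp_rot: [-177.0, -1.0, 89.9]
wrist_force: [0.8, -0.2, -6.8]
opening: 0.0489
grasp_force: 84.8
```

Emit:
play_rows([
  [[-0.01,-0.003,0,0.007],[0,0,0,0],[0,0,0,0],[0,0,0,0],[0,0,0,0]],
])

```text
time: 7.42
ee_pos: [0.4656, 0.0017, 0.0942]
tcp_rot: [-177.0, -1.0, 89.7]
wrist_force: [-0.5, -0.9, -6.9]
opening: 0.0493
grasp_force: 84.7
```

```bash
python3 -c "
from h import *
from workcell import bot
go(.4665,.0,.05,0)
c=bot.camera('scene'); cv2.imwrite('pics/s3.png',cv2.resize(c['img'][100:260,180:340],None,fx=3,fy=3))"
```

```text
shift [-0.0025  0.0032  0.044 ] turn rad -0.004 now [0.4656 0.0017 0.0942] ang -0.24 q6 89.8
```

View pics/s3.png

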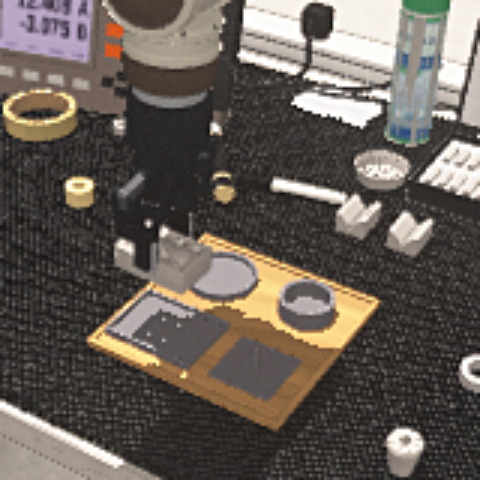

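Emit:
play_rows([
  [[-0.001,0.002,0.012,0],[-0.001,0.002,0.012,0],[0,0,0.012,0],[0,0,0.012,0],[0,0,0.012,0]],
])

```text
time: 7.88
ee_pos: [0.4657, 0.0001, 0.0321]
tcp_rot: [-176.9, -1.0, 89.7]
wrist_force: [-0.6, 0.0, -6.7]
opening: 0.0483
grasp_force: 84.7
```

Emit:
play_rows([
  [[0,0,0,0],[0,0,0,0],[0,0,0,0],[0,0,0,0],[0,0,0,0]],
])

```text
time: 8.3
ee_pos: [0.4669, -0.0001, 0.0348]
tcp_rot: [-177.1, -1.0, 89.7]
wrist_force: [-0.4, 0.4, -6.2]
opening: 0.0484
grasp_force: 84.8
```

```bash
python3 -c "
from h import *
go(.4665,.0,.0195,0)"
```

```text
shift [-0.0002  0.0004  0.0153] turn rad -0.005 now [ 4.669e-01 -1.000e-04  3.480e-02] ang -0.26 q6 89.6
```

Emit:
play_rows([
  [[0,0,0.005,0],[0,0,0.005,0],[0,0,0.005,0],[0,0,0,0],[0,0,0,0]],
])

```text
time: 8.72
ee_pos: [0.4656, 0.0001, 0.019]
tcp_rot: [-177.0, -1.0, 89.7]
wrist_force: [0.7, -0.4, -6.1]
opening: 0.049
grasp_force: 84.9
```

Emit:
play_rows([
  [[0,0,0,0],[0,0,0,0],[0,0,0,0],[0,0,0,0],[0,0,0,0]],
])

```text
time: 9.13
ee_pos: [0.4655, 0.0002, 0.019]
tcp_rot: [-177.0, -1.0, 89.7]
wrist_force: [-0.3, -0.7, -5.6]
opening: 0.0488
grasp_force: 84.9
```

Emit:
play_rows([
  [[0,0,0,0],[0,0,0,0],[0,0,0,0],[0,0,0,0],[0,0,0,0]],
], gripper=0.075)

```text
time: 9.55
ee_pos: [0.4659, 0.0002, 0.0195]
tcp_rot: [-177.1, -1.0, 89.7]
wrist_force: [0.4, 0.9, -0.1]
opening: 0.075
grasp_force: 0.0
```

Emit:
play_rows([
  [[0,0,-0.015,0],[0,0,-0.025,0],[0,0,-0.025,0],[0,0,-0.025,0],[0,0,0,0]],
])

```text
time: 9.97
ee_pos: [0.4725, -0.0015, 0.1139]
tcp_rot: [-177.4, -1.0, 89.7]
wrist_force: [1.7, -0.3, -0.3]
opening: 0.0751
grasp_force: 0.0
```

```bash
python3 -c "
from h import *
go(.576,-.287,.1,70)"
```

```text
shift [-0.2852  0.1053  0.004 ] turn rad -1.226 now [ 0.4725 -0.0015  0.1139] ang -0.26 q6 89.5
```

Emit:
play_rows([
  [[0,0,0,-0.122],[0,0,0,-0.123],[0,0,0,-0.123],[0,0,0,-0.123],[0,0,0,-0.123]],
])

```text
time: 10.38
ee_pos: [0.4703, -0.0014, 0.1088]
tcp_rot: [-178.2, -2.6, 125.2]
wrist_force: [-0.5, -0.2, -0.9]
opening: 0.0753
grasp_force: 0.0
```

Emit:
play_rows([
  [[0,0,0,-0.122],[0,0,0,-0.123],[0,0,0,-0.123],[0,0,0,-0.123],[0,0,0,-0.123]],
])

```text
time: 10.8
ee_pos: [0.4703, -0.0014, 0.1088]
tcp_rot: [-180.0, -3.2, 160.4]
wrist_force: [-0.5, 0.3, 0.5]
opening: 0.0751
grasp_force: 0.0
```

```bash
python3 -c "
from h import *
from workcell import bot
go(.576,-.287,.1,70); print(bot.get_obs()['tcp_rot'])"
```

```text
shift [-0.1955 -0.2337 -0.0019] turn rad 0.007 now [ 0.4703 -0.0014  0.1088] ang 70.43 q6 18.8
[-179.99497636   -3.15399132  160.4247811 ]
```

Emit:
play_rows([
  [[-0.0195,-0.0234,0,0],[-0.0195,-0.0234,0,0],[-0.0195,-0.0234,0,0],[-0.0195,-0.0234,0,0],[-0.0195,-0.0234,0,0]],
], gripper=0.07)

```text
time: 11.22
ee_pos: [0.5223, -0.146, 0.1034]
tcp_rot: [-180.0, -3.1, 160.1]
wrist_force: [0.5, 0.7, -0.3]
opening: 0.0699
grasp_force: 0.0
```

Emit:
play_rows([
  [[-0.0195,-0.0234,0,0],[-0.0195,-0.0234,0,0],[-0.0195,-0.0234,0,0],[-0.0195,-0.0234,0,0],[-0.0195,-0.0234,0,0]],
])

```text
time: 11.63
ee_pos: [0.5739, -0.2893, 0.0979]
tcp_rot: [-180.0, -3.2, 160.1]
wrist_force: [0.5, -0.1, 0.3]
opening: 0.0701
grasp_force: 0.0
```

Emit:
play_rows([
  [[0,0,0,0],[0,0,0,0],[0,0,0,0],[0,0,0,0],[0,0,0,0]],
])

```text
time: 12.05
ee_pos: [0.5736, -0.2869, 0.0987]
tcp_rot: [-180.0, -3.1, 160.1]
wrist_force: [-0.5, -0.3, -0.7]
opening: 0.0699
grasp_force: 0.0
```

```bash
python3 -c "
from h import *
from workcell import bot
go(.576,-.287,.004,70)
c=bot.camera('scene'); cv2.imwrite('pics/s4.png',cv2.resize(c['img'][120:290,190:450],None,fx=3,fy=3))"
```

```text
shift [-0.0075  0.0007  0.0944] turn rad 0.002 now [ 0.5736 -0.2869  0.0987] ang 70.14 q6 -6.5
```

View pics/s4.png

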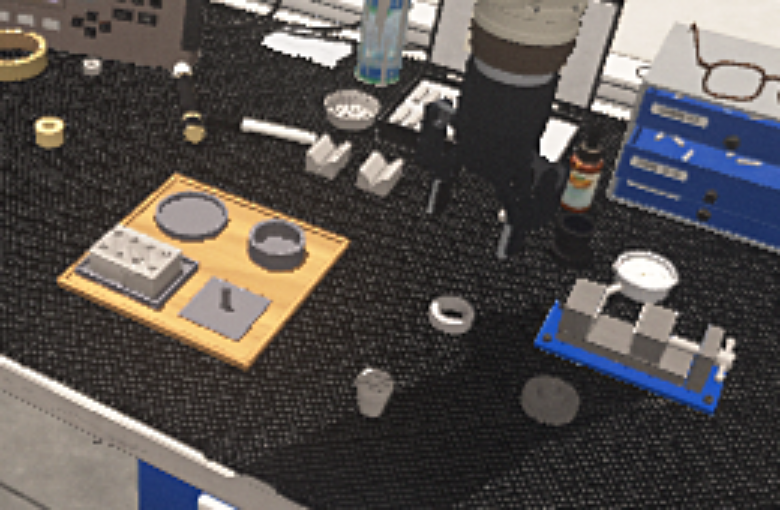

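The block is seated in its pocket, at (137,262) in the crop. The ring, collet and gear are still where they were. Next I lower onto the ring.

Emit:
play_rows([
  [[-0.0015,0,0.016,0],[-0.0015,0,0.016,0],[-0.0015,0,0.016,0],[-0.0015,0,0.016,0],[-0.0015,0,0.01,0]],
])

```text
time: 12.52
ee_pos: [0.5763, -0.2881, 0.0227]
tcp_rot: [-180.0, -3.2, 160.1]
wrist_force: [0.1, 0.3, 0.7]
opening: 0.0702
grasp_force: 0.0
```

Emit:
play_rows([
  [[0,0,0.01,0],[0,0,0.007,0],[0,0,0.003,0],[0,0,0,0],[0,0,0,0]],
])

```text
time: 12.93
ee_pos: [0.576, -0.2887, 0.0046]
tcp_rot: [-180.0, -3.1, 160.1]
wrist_force: [-0.1, -0.4, 0.3]
opening: 0.0694
grasp_force: 0.0
```

Emit:
play_rows([
  [[0,0,0,0],[0,0,0,0],[0,0,0,0],[0,0,0,0],[0,0,0,0]],
], gripper=0.03, squeeze=40)

```text
time: 13.35
ee_pos: [0.5762, -0.2888, 0.0053]
tcp_rot: [-180.0, -3.1, 160.1]
wrist_force: [-0.3, 0.5, 6.2]
opening: 0.0397
grasp_force: 40.0
```

Emit:
play_rows([
  [[0,0,0,0],[0,0,0,0],[0,0,0,0],[0,0,0,0],[0,0,0,0]],
])

```text
time: 13.77
ee_pos: [0.5762, -0.2888, 0.0052]
tcp_rot: [-180.0, -3.1, 160.1]
wrist_force: [-0.7, 0.4, 6.1]
opening: 0.0397
grasp_force: 40.0
```

```bash
python3 -c "
from h import *
go(.466,-.101,.1,70)"
```

```text
shift [ 0.1725  0.139  -0.0857] turn rad 0.001 now [ 0.5762 -0.2888  0.0052] ang 70.07 q6 -6.5
```

Emit:
play_rows([
  [[0,0,-0.01,0],[0,0,-0.018,0],[0,0,-0.02,0],[0,0,-0.02,0],[0,0,-0.018,0]],
])

```text
time: 14.18
ee_pos: [0.5803, -0.2902, 0.0918]
tcp_rot: [-180.0, -3.1, 160.1]
wrist_force: [-0.2, 0.1, -0.4]
opening: 0.0397
grasp_force: 40.4
```

Emit:
play_rows([
  [[0.0172,0.0139,0,0],[0.0172,0.0139,0,0],[0.0172,0.0139,0,0],[0.0172,0.0139,0,0],[0.0172,0.0139,0,0]],
])

```text
time: 14.6
ee_pos: [0.5226, -0.1948, 0.0952]
tcp_rot: [-180.0, -3.1, 160.1]
wrist_force: [-0.1, 0.3, -0.9]
opening: 0.0398
grasp_force: 40.4
```

Emit:
play_rows([
  [[0.0172,0.0139,0,0],[0.0172,0.0139,0,0],[0.0172,0.0139,0,0],[0.0172,0.0139,0,0],[0.0172,0.0139,0,0]],
])

```text
time: 15.02
ee_pos: [0.4656, -0.1002, 0.1001]
tcp_rot: [-180.0, -3.1, 160.1]
wrist_force: [0.7, 0.6, 0.6]
opening: 0.0398
grasp_force: 40.4
```

Emit:
play_rows([
  [[0,0,0,0],[0,0,0,0],[0,0,0,0],[0,0,0,0],[0,0,0,0]],
])

```text
time: 15.43
ee_pos: [0.4664, -0.1015, 0.0993]
tcp_rot: [-180.0, -3.2, 160.0]
wrist_force: [0.2, -0.4, 0.0]
opening: 0.0398
grasp_force: 40.4
```

```bash
python3 -c "
from h import *
from workcell import bot
go(.466,-.101,.06,70)
c=bot.camera('scene'); cv2.imwrite('pics/s5.png',cv2.resize(c['img'][150:250,200:340],None,fx=4,fy=4))"
```

```text
shift [-0.0016  0.0004  0.0393] turn rad 0.001 now [ 0.4664 -0.1015  0.0993] ang 70.03 q6 7.4
```

View pics/s5.png

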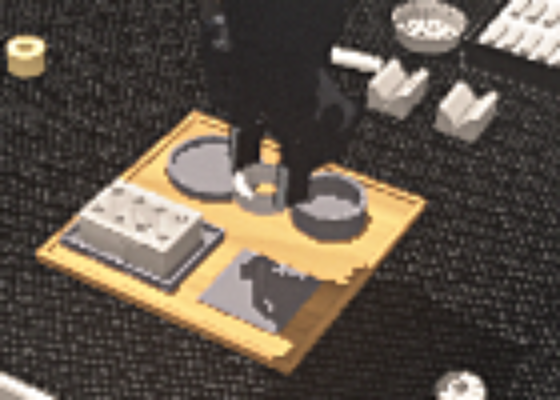

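```bash
python3 -c "
from h import *
from workcell import bot
c=bot.camera('scene')
print(ray(c,265.3,197,.101), ray(c,265.7,222.8,.009), ray(c,265.2,216.5,.034), proj(c,[.466,-.101,.009]), proj(c,[.466,-.101,.034]))"
```

```text
[ 0.46365033 -0.10056678  0.101     ] [ 0.46494977 -0.10539628  0.009     ] [ 0.46242133 -0.10406018  0.034     ] [264.54182061 222.02466812] [264.88964654 215.39484691]
```

Emit:
play_rows([
  [[-0.001,0,0.014,0],[-0.001,0,0.014,0],[-0.001,0,0.014,0],[-0.001,0,0.01,0],[0,0,0.008,0]],
])

```text
time: 15.95
ee_pos: [0.4665, -0.1014, 0.0381]
tcp_rot: [-180.0, -3.2, 160.1]
wrist_force: [-0.3, 1.0, -1.2]
opening: 0.0396
grasp_force: 40.4
```

Emit:
play_rows([
  [[0,0,0,0],[0,0,0,0],[0,0,0,0],[0,0,0,0],[0,0,0,0]],
])

```text
time: 16.37
ee_pos: [0.4672, -0.1013, 0.0399]
tcp_rot: [-180.0, -3.1, 160.1]
wrist_force: [0.5, -0.3, -0.2]
opening: 0.0395
grasp_force: 40.4
```

```bash
python3 -c "
from h import *
from workcell import bot
go(.466,-.102,.0155,70)
"
```

```text
shift [-0.0004 -0.001   0.0244] turn rad 0.001 now [ 0.4672 -0.1013  0.0399] ang 70.08 q6 7.4
```

Emit:
play_rows([
  [[0,-0.001,0.007,0],[0,0,0.007,0],[0,0,0.006,0],[0,0,0.004,0],[0,0,0,0]],
])

```text
time: 16.78
ee_pos: [0.4647, -0.1016, 0.0145]
tcp_rot: [-180.0, -3.2, 160.1]
wrist_force: [-0.4, -0.3, -0.8]
opening: 0.0397
grasp_force: 40.4
```

Emit:
play_rows([
  [[0,0,0,0],[0,0,0,0],[0,0,0,0],[0,0,0,0],[0,0,0,0]],
])

```text
time: 17.2
ee_pos: [0.4652, -0.1017, 0.0152]
tcp_rot: [-180.0, -3.2, 160.1]
wrist_force: [-0.8, -0.4, -0.5]
opening: 0.0397
grasp_force: 40.4
```

Emit:
play_rows([
  [[0,0,0,0],[0,0,0,0],[0,0,0,0],[0,0,0,0],[0,0,0,0]],
], gripper=0.058)

```text
time: 17.62
ee_pos: [0.4652, -0.1018, 0.0153]
tcp_rot: [-180.0, -3.1, 160.1]
wrist_force: [-0.4, 0.5, -0.3]
opening: 0.0579
grasp_force: 0.0
```

Emit:
play_rows([
  [[0,0,-0.015,0],[0,0,-0.022,0],[0,0,-0.025,0],[0,0,-0.02,0],[0,0,0,0]],
])

```text
time: 18.03
ee_pos: [0.4714, -0.1037, 0.1013]
tcp_rot: [180.0, -2.8, 160.1]
wrist_force: [0.9, -0.1, -0.8]
opening: 0.0582
grasp_force: 0.0
```

```bash
python3 -c "
from h import *
from workcell import bot
go(.432,-.270,.1,70)
"
```

```text
shift [-0.0197 -0.1698  0.0003] turn rad 0.001 now [ 0.4714 -0.1037  0.1013] ang 70.08 q6 7.3
```

Emit:
play_rows([
  [[-0.004,-0.034,0,0],[-0.004,-0.034,0,0],[-0.004,-0.034,0,0],[-0.004,-0.034,0,0],[-0.0025,-0.034,0,0]],
], gripper=0.065)

```text
time: 18.45
ee_pos: [0.4283, -0.2708, 0.0958]
tcp_rot: [-180.0, -3.2, 160.1]
wrist_force: [1.4, 0.1, 0.3]
opening: 0.0648
grasp_force: 0.0
```

Emit:
play_rows([
  [[0,0,0,0],[0,0,0,0],[0,0,0,0],[0,0,0,0],[0,0,0,0]],
])

```text
time: 18.87
ee_pos: [0.4292, -0.2684, 0.0961]
tcp_rot: [-180.0, -3.2, 160.2]
wrist_force: [0.4, 0.0, -0.6]
opening: 0.0652
grasp_force: 0.0
```

```bash
python3 -c "
from h import *
from workcell import bot
go(.432,-.270,.0215,70)
c=bot.camera('scene'); cv2.imwrite('pics/s6.png',cv2.resize(c['img'][150:290,200:400],None,fx=4,fy=4))"
```

```text
shift [-0.0073 -0.0005  0.0743] turn rad 0.003 now [ 0.4292 -0.2684  0.0961] ang 70.16 q6 -11.8
```

View pics/s6.png

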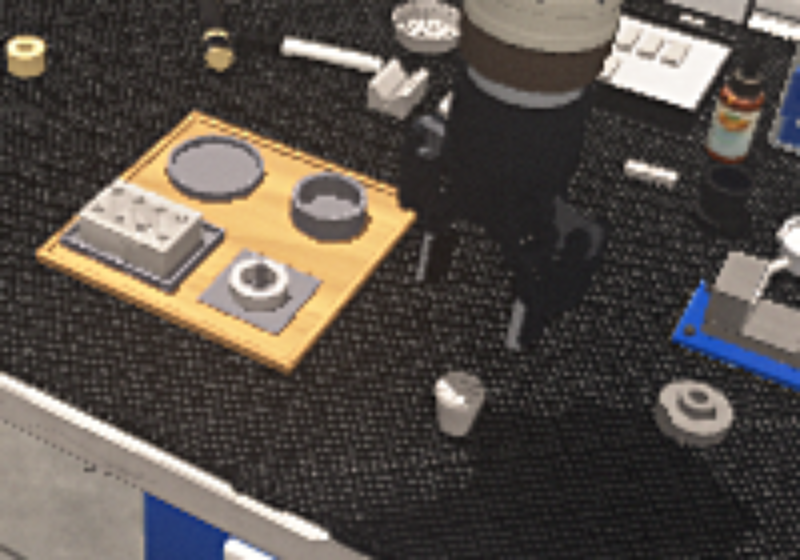

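The ring sits on its plate over the pin, at (258,282). The collet stands at (459,400). Next I lower onto the collet.

Emit:
play_rows([
  [[-0.0015,0,0.015,0],[-0.0015,0,0.015,0],[-0.0015,0,0.015,0],[-0.0015,0,0.015,0],[-0.0013,0,0.01,0]],
])

```text
time: 19.33
ee_pos: [0.432, -0.2696, 0.0245]
tcp_rot: [-180.0, -3.2, 160.1]
wrist_force: [-0.2, 0.5, 0.1]
opening: 0.0651
grasp_force: 0.0
```

Emit:
play_rows([
  [[0,0,0.004,0],[0,0,0,0],[0,0,0,0],[0,0,0,0],[0,0,0,0]],
])

```text
time: 19.75
ee_pos: [0.4323, -0.2707, 0.0228]
tcp_rot: [-180.0, -3.1, 160.1]
wrist_force: [0.4, 1.3, -0.7]
opening: 0.0652
grasp_force: 0.0
```

Emit:
play_rows([
  [[0,0,0,0],[0,0,0,0],[0,0,0,0],[0,0,0,0],[0,0,0,0]],
], gripper=0.02, squeeze=40)

```text
time: 20.17
ee_pos: [0.4322, -0.2706, 0.0224]
tcp_rot: [-180.0, -3.1, 160.1]
wrist_force: [0.4, 0.9, 5.7]
opening: 0.0291
grasp_force: 39.4
```

Emit:
play_rows([
  [[0,0,0,0],[0,0,0,0],[0,0,0,0],[0,0,0,0],[0,0,0,0]],
])

```text
time: 20.58
ee_pos: [0.4322, -0.2706, 0.0224]
tcp_rot: [-180.0, -3.1, 160.1]
wrist_force: [-0.3, 1.5, 5.8]
opening: 0.0291
grasp_force: 39.4
```

```bash
python3 -c "
from h import *
go(.567,-.102,.12,70)
"
```

```text
shift [-0.0639  0.2044 -0.1014] turn rad 0.001 now [ 0.4322 -0.2706  0.0224] ang 70.08 q6 -11.7
```

Emit:
play_rows([
  [[0,0,-0.01,0],[0,0,-0.022,0],[0,0,-0.024,0],[0,0,-0.024,0],[0,0,-0.02,0]],
])

```text
time: 21.0
ee_pos: [0.4371, -0.2724, 0.1237]
tcp_rot: [-180.0, -3.1, 160.1]
wrist_force: [0.7, -1.1, -0.4]
opening: 0.029
grasp_force: 39.7
```

Emit:
play_rows([
  [[-0.0064,0.0204,0,0],[-0.0064,0.0204,0,0],[-0.0064,0.0204,0,0],[-0.0064,0.0204,0,0],[-0.0064,0.0204,0,0]],
])

```text
time: 21.42
ee_pos: [0.5022, -0.1865, 0.1203]
tcp_rot: [-180.0, -3.2, 160.1]
wrist_force: [0.2, -0.4, -0.3]
opening: 0.0289
grasp_force: 39.7
```

Emit:
play_rows([
  [[-0.0064,0.0204,0,0],[-0.0064,0.0204,0,0],[-0.0064,0.0204,0,0],[-0.0064,0.0204,0,0],[-0.0064,0.0204,0,0]],
])

```text
time: 21.83
ee_pos: [0.5671, -0.1014, 0.1183]
tcp_rot: [-180.0, -3.2, 160.1]
wrist_force: [0.4, 0.2, -0.6]
opening: 0.0289
grasp_force: 39.7
```

Emit:
play_rows([
  [[0,0,0,0],[0,0,0,0],[0,0,0,0],[0,0,0,0],[0,0,0,0]],
])

```text
time: 22.25
ee_pos: [0.5663, -0.103, 0.1183]
tcp_rot: [-180.0, -3.1, 160.0]
wrist_force: [0.2, -0.3, -1.7]
opening: 0.0289
grasp_force: 39.7
```

```bash
python3 -c "
from h import *
from workcell import bot
go(.567,-.102,.06,70)
c=bot.camera('scene'); cv2.imwrite('pics/s7.png',cv2.resize(c['img'][130:250,220:360],None,fx=4,fy=4))"
```

```text
shift [-0.0035  0.0012  0.0582] turn rad 0.0 now [ 0.5663 -0.103   0.1183] ang 70.02 q6 9.4
```

View pics/s7.png

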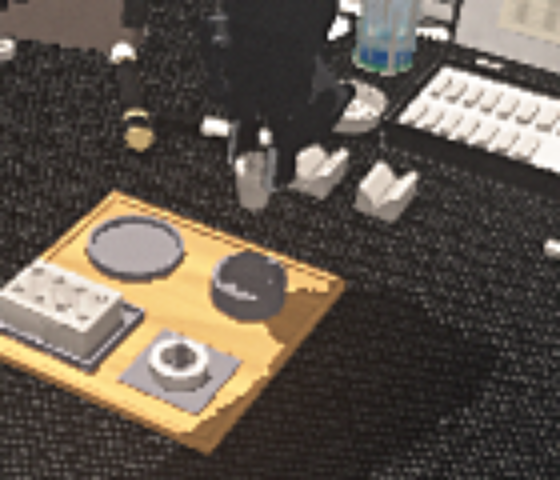

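```bash
python3 -c "
from h import *
from workcell import bot
c=bot.camera('scene')
print(ray(c,283.8,180.3,.096), ray(c,282,198.9,.027), proj(c,[.567,-.102,.027]))"
```

```text
[ 0.565407   -0.10374023  0.096     ] [ 0.56568311 -0.10307693  0.027     ] [281.88711679 198.54800006]
```

Emit:
play_rows([
  [[-0.001,0,0.014,0],[-0.001,0,0.014,0],[-0.001,0,0.014,0],[-0.001,0,0.01,0],[0,0,0.006,0]],
])

```text
time: 22.77
ee_pos: [0.5668, -0.1028, 0.0587]
tcp_rot: [-180.0, -3.2, 160.0]
wrist_force: [0.2, 0.1, -0.4]
opening: 0.0294
grasp_force: 39.7
```

Emit:
play_rows([
  [[0,0,0,0],[0,0,0,0],[0,0,0,0],[0,0,0,0],[0,0,0,0]],
])

```text
time: 23.18
ee_pos: [0.5678, -0.1026, 0.0607]
tcp_rot: [-180.0, -3.1, 160.1]
wrist_force: [0.1, 0.4, -0.4]
opening: 0.0288
grasp_force: 39.7
```

```bash
python3 -c "
from h import *
go(.567,-.1025,.0325,70)
"
```

```text
shift [-0.0007 -0.0001  0.0282] turn rad 0.001 now [ 0.5678 -0.1026  0.0607] ang 70.08 q6 9.4
```

Emit:
play_rows([
  [[0,0,0.008,0],[0,0,0.008,0],[0,0,0.006,0],[0,0,0.004,0],[0,0,0.002,0]],
])

```text
time: 23.6
ee_pos: [0.5656, -0.102, 0.0313]
tcp_rot: [-180.0, -3.2, 160.1]
wrist_force: [0.1, -0.2, 10.8]
opening: 0.029
grasp_force: 40.6
```

Emit:
play_rows([
  [[0,0,0,0],[0,0,0,0],[0,0,0,0],[0,0,0,0],[0,0,0,0]],
])

```text
time: 24.02
ee_pos: [0.566, -0.1021, 0.032]
tcp_rot: [-180.0, -3.2, 160.1]
wrist_force: [-0.0, -0.1, -0.8]
opening: 0.0292
grasp_force: 39.7
```

Emit:
play_rows([
  [[0,0,0,0],[0,0,0,0],[0,0,0,0],[0,0,0,0],[0,0,0,0]],
], gripper=0.055)

```text
time: 24.43
ee_pos: [0.566, -0.1021, 0.0321]
tcp_rot: [-180.0, -3.2, 160.1]
wrist_force: [-0.4, 0.1, 0.1]
opening: 0.0554
grasp_force: 0.0
```

Emit:
play_rows([
  [[0,0,-0.015,0],[0,0,-0.022,0],[0,0,-0.025,0],[0,0,-0.02,0],[0,0,0,0]],
])

```text
time: 24.85
ee_pos: [0.572, -0.104, 0.1185]
tcp_rot: [180.0, -2.8, 160.1]
wrist_force: [0.1, -0.9, 1.3]
opening: 0.0549
grasp_force: 0.0
```

```bash
python3 -c "
from h import *
go(.5175,-.399,.115,70)
"
```

```text
shift [-0.0494 -0.296   0.0009] turn rad 0.001 now [ 0.572  -0.104   0.1185] ang 70.07 q6 9.4
```

Emit:
play_rows([
  [[-0.005,-0.0296,0,0],[-0.005,-0.0296,0,0],[-0.005,-0.0296,0,0],[-0.005,-0.0296,0,0],[-0.005,-0.0296,0,0]],
], gripper=0.05)

```text
time: 25.27
ee_pos: [0.5428, -0.2525, 0.1122]
tcp_rot: [-180.0, -3.2, 160.1]
wrist_force: [0.5, -0.1, -0.5]
opening: 0.0501
grasp_force: 0.0
```

Emit:
play_rows([
  [[-0.005,-0.0296,0,0],[-0.005,-0.0296,0,0],[-0.005,-0.0296,0,0],[-0.005,-0.0296,0,0],[-0.005,-0.0296,0,0]],
])

```text
time: 25.68
ee_pos: [0.5157, -0.4003, 0.1108]
tcp_rot: [-180.0, -3.2, 160.1]
wrist_force: [0.7, 0.3, 0.5]
opening: 0.0504
grasp_force: 0.0
```

Emit:
play_rows([
  [[0,0,0,0],[0,0,0,0],[0,0,0,0],[0,0,0,0],[0,0,0,0]],
])

```text
time: 26.1
ee_pos: [0.5167, -0.3979, 0.1114]
tcp_rot: [-180.0, -3.2, 160.1]
wrist_force: [0.1, -0.6, 0.9]
opening: 0.0498
grasp_force: 0.0
```

```bash
python3 -c "
from h import *
from workcell import bot
go(.5175,-.399,.0165,70)
c=bot.camera('scene'); cv2.imwrite('pics/s8.png',cv2.resize(c['img'][150:290,210:410],None,fx=4,fy=4))"
```

```text
shift [-0.0063 -0.0007  0.0947] turn rad 0.003 now [ 0.5167 -0.3979  0.1114] ang 70.15 q6 -17.3
```

View pics/s8.png

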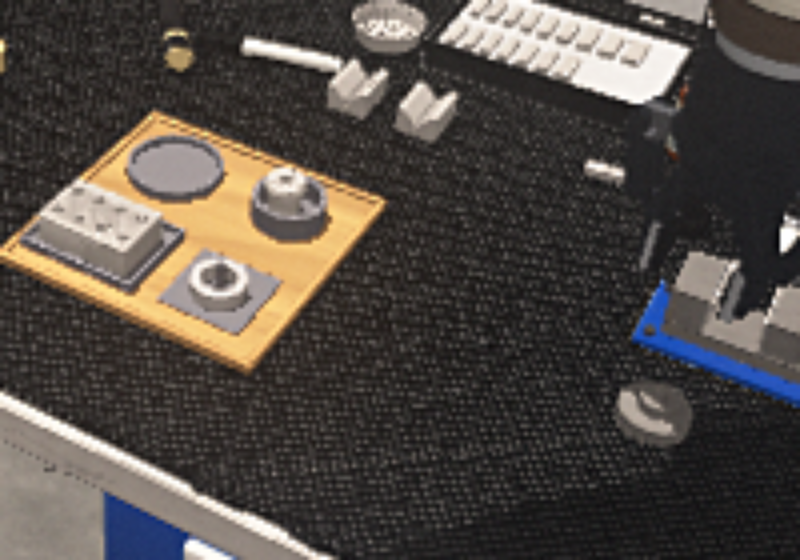

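The collet stands upright in the cup, at (288,195). Next is the gear.

Emit:
play_rows([
  [[-0.0013,0,0.014,0],[-0.0013,0,0.014,0],[-0.0013,0,0.014,0],[-0.0013,0,0.014,0],[-0.0013,0,0.01,0]],
])

```text
time: 26.57
ee_pos: [0.519, -0.399, 0.0439]
tcp_rot: [-180.0, -3.2, 160.1]
wrist_force: [0.1, 0.4, -0.2]
opening: 0.0502
grasp_force: 0.0
```

Emit:
play_rows([
  [[0,0,0.006,0],[0,0,0,0],[0,0,0,0],[0,0,0,0],[0,0,0,0]],
])

```text
time: 26.98
ee_pos: [0.5191, -0.4001, 0.0401]
tcp_rot: [-180.0, -3.1, 160.1]
wrist_force: [-1.1, -0.5, -0.2]
opening: 0.05
grasp_force: 0.0
```

```bash
python3 -c "
from h import *
go(.5175,-.399,.0165,70)
"
```

```text
shift [0.0006 0.0005 0.0236] turn rad 0.001 now [ 0.5191 -0.4001  0.0401] ang 70.08 q6 -17.3
```

Emit:
play_rows([
  [[0,0,0.008,0],[0,0,0.008,0],[0,0,0.005,0],[0,0,0.0025,0],[0,0,0,0]],
])

```text
time: 27.4
ee_pos: [0.5168, -0.3989, 0.0143]
tcp_rot: [180.0, -3.3, 160.1]
wrist_force: [-0.7, 0.2, -0.3]
opening: 0.0504
grasp_force: 0.0
```

Emit:
play_rows([
  [[0,0,0,0],[0,0,0,0],[0,0,0,0],[0,0,0,0],[0,0,0,0]],
], gripper=0.012, squeeze=50)

```text
time: 27.82
ee_pos: [0.5177, -0.3995, 0.0162]
tcp_rot: [-180.0, -3.1, 160.1]
wrist_force: [-0.0, -0.3, 4.2]
opening: 0.0191
grasp_force: 48.9
```

Emit:
play_rows([
  [[0,0,0,0],[0,0,0,0],[0,0,0,0],[0,0,0,0],[0,0,0,0]],
])

```text
time: 28.23
ee_pos: [0.5177, -0.3995, 0.0161]
tcp_rot: [-180.0, -3.1, 160.1]
wrist_force: [0.7, 1.1, 4.3]
opening: 0.0192
grasp_force: 49.2
```

```bash
python3 -c "
from h import *
go(.5675,-.001,.12,70)
"
```

```text
shift [ 0.0945  0.3915 -0.0992] turn rad 0.001 now [ 0.5177 -0.3995  0.0161] ang 70.08 q6 -17.3
```

Emit:
play_rows([
  [[0,0,-0.008,0],[0,0,-0.02,0],[0,0,-0.024,0],[0,0,-0.024,0],[0,0,-0.022,0]],
])

```text
time: 28.65
ee_pos: [0.5224, -0.401, 0.1146]
tcp_rot: [-180.0, -3.2, 160.1]
wrist_force: [0.3, -1.2, -0.7]
opening: 0.0193
grasp_force: 49.0
```

Emit:
play_rows([
  [[0.006,0.026,0,0],[0.006,0.026,0,0],[0.006,0.026,0,0],[0.006,0.026,0,0],[0.006,0.026,0,0]],
])

```text
time: 29.07
ee_pos: [0.5384, -0.2675, 0.115]
tcp_rot: [-180.0, -3.2, 160.1]
wrist_force: [-0.1, 0.3, -2.0]
opening: 0.0191
grasp_force: 49.0
```

Emit:
play_rows([
  [[0.0065,0.026,0,0],[0.0065,0.026,0,0],[0.0065,0.026,0,0],[0.0065,0.026,0,0],[0.0065,0.026,0,0]],
])

```text
time: 29.48
ee_pos: [0.5522, -0.1341, 0.1168]
tcp_rot: [-180.0, -3.2, 160.1]
wrist_force: [0.2, 0.0, -1.3]
opening: 0.0192
grasp_force: 49.0
```

Emit:
play_rows([
  [[0.0065,0.026,0,0],[0.0065,0.026,0,0],[0.0065,0.026,0,0],[0.0065,0.026,0,0],[0.006,0.026,0,0]],
])

```text
time: 29.9
ee_pos: [0.5665, -0.001, 0.1185]
tcp_rot: [-180.0, -3.2, 160.1]
wrist_force: [0.5, -0.3, -1.3]
opening: 0.0193
grasp_force: 49.0
```

Emit:
play_rows([
  [[0,0,0,0],[0,0,0,0],[0,0,0,0],[0,0,0,0],[0,0,0,0]],
])

```text
time: 30.32
ee_pos: [0.5666, -0.0032, 0.1184]
tcp_rot: [-180.0, -3.2, 160.0]
wrist_force: [-0.3, 0.6, -1.6]
opening: 0.0195
grasp_force: 49.1
```

```bash
python3 -c "
from h import *
from workcell import bot
go(.5675,-.001,.06,70)
c=bot.camera('scene'); cv2.imwrite('pics/s9.png',cv2.resize(c['img'][120:240,190:350],None,fx=5,fy=5)); print(proj(c,[.5675,-.001,.009]), proj(c,[.5675,-.001,.107]))"
```

```text
shift [-0.0033  0.0025  0.0583] turn rad 0.0 now [ 0.5666 -0.0032  0.1184] ang 70.01 q6 19.1
[253.12307506 192.0743062 ] [253.7695668  165.97354768]
```

View pics/s9.png

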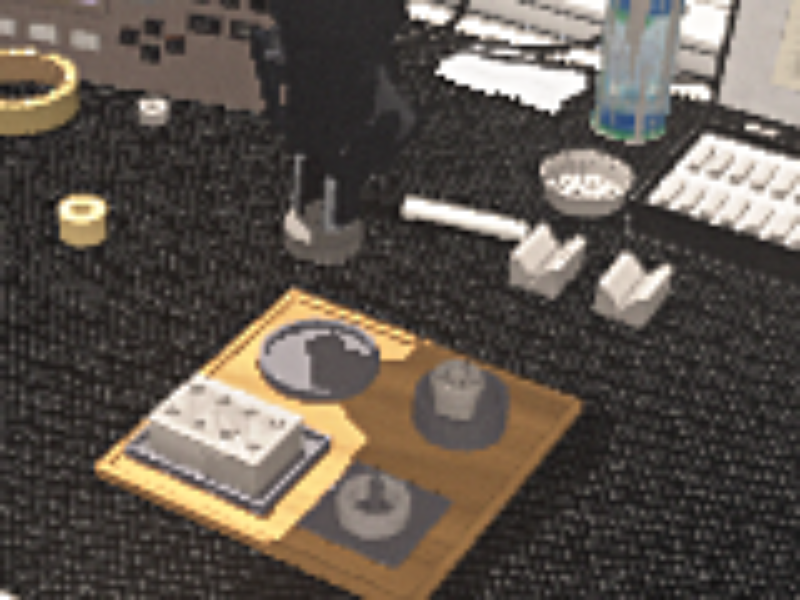

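The gear is held level over the dish, with its disc at (323,232). The ring is over the pin and the collet is in the cup. I lower the gear now.

Emit:
play_rows([
  [[-0.001,0.001,0.014,0],[-0.001,0,0.014,0],[-0.001,0,0.014,0],[-0.001,0,0.014,0],[-0.001,0,0.01,0]],
])

```text
time: 30.78
ee_pos: [0.5678, -0.0025, 0.051]
tcp_rot: [-180.0, -3.2, 160.0]
wrist_force: [-0.2, -0.1, -2.0]
opening: 0.0195
grasp_force: 49.1
```

Emit:
play_rows([
  [[0,0,0,0],[0,0,0,0],[0,0,0,0],[0,0,0,0],[0,0,0,0]],
])

```text
time: 31.2
ee_pos: [0.5688, -0.0019, 0.0532]
tcp_rot: [-180.0, -3.1, 160.1]
wrist_force: [-0.3, 0.5, -1.8]
opening: 0.0192
grasp_force: 49.1
```

```bash
python3 -c "
from h import *
go(.567,-.002,.0265,70)
"
```

```text
shift [ 0.0002 -0.0007  0.0267] turn rad 0.001 now [ 0.5688 -0.0019  0.0532] ang 70.07 q6 19.2
```

Emit:
play_rows([
  [[0,0,0.008,0],[0,0,0.008,0],[0,0,0.005,0],[0,0,0.003,0],[0,0,0.002,0]],
])

```text
time: 31.62
ee_pos: [0.5664, -0.0013, 0.0253]
tcp_rot: [-179.9, -3.2, 160.1]
wrist_force: [0.0, 0.2, -2.1]
opening: 0.0192
grasp_force: 49.1
```

Emit:
play_rows([
  [[0,0,0,0],[0,0,0,0],[0,0,0,0],[0,0,0,0],[0,0,0,0]],
])

```text
time: 32.03
ee_pos: [0.5671, -0.0014, 0.0265]
tcp_rot: [-180.0, -3.1, 160.1]
wrist_force: [-0.5, 0.2, -0.6]
opening: 0.0192
grasp_force: 49.1
```

Emit:
play_rows([
  [[0,0,0,0],[0,0,0,0],[0,0,0,0],[0,0,0,0],[0,0,0,0]],
], gripper=0.05)

```text
time: 32.45
ee_pos: [0.567, -0.0014, 0.0264]
tcp_rot: [-180.0, -3.1, 160.1]
wrist_force: [-0.2, 0.3, -0.3]
opening: 0.0501
grasp_force: 0.0
```

Emit:
play_rows([
  [[0,0,-0.015,0],[0,0,-0.025,0],[0,0,-0.03,0],[0,0,-0.03,0],[0,0,-0.03,0]],
])

```text
time: 32.87
ee_pos: [0.5735, -0.0038, 0.1575]
tcp_rot: [-180.0, -3.2, 160.1]
wrist_force: [0.7, 0.1, 0.1]
opening: 0.0502
grasp_force: 0.0
```

Emit:
play_rows([
  [[0,-0.035,0,0],[0,-0.035,0,0],[0,-0.035,0,0],[0,-0.035,0,0],[0,-0.035,0,0]],
])

```text
time: 33.28
ee_pos: [0.5134, -0.1696, 0.1564]
tcp_rot: [-180.0, -3.1, 160.1]
wrist_force: [1.3, -0.9, -1.0]
opening: 0.0501
grasp_force: 0.0
```

Emit:
play_rows([
  [[0,-0.035,0,0],[0,-0.035,0,0],[0,0,0,0],[0,0,0,0],[0,0,0,0]],
])

```text
time: 33.7
ee_pos: [0.4902, -0.2341, 0.1562]
tcp_rot: [-180.0, -3.2, 160.0]
wrist_force: [-0.3, 1.1, 0.0]
opening: 0.0504
grasp_force: 0.0
```

```bash
python3 -c "
from h import *
from workcell import bot
a=[cv2.resize(bot.camera(n)['img'][y:y+110,x:x+190],None,fx=4,fy=4)[:300] if 0 else cv2.resize(bot.camera(n)['img'][y:y+95,x:x+190],None,fx=3.1,fy=3.1) for n,x,y in (('scene',150,148),('top',160,140))]
cv2.imwrite('pics/s10.png',np.vstack(a))"
```

```text
(no output)
```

View pics/s10.png

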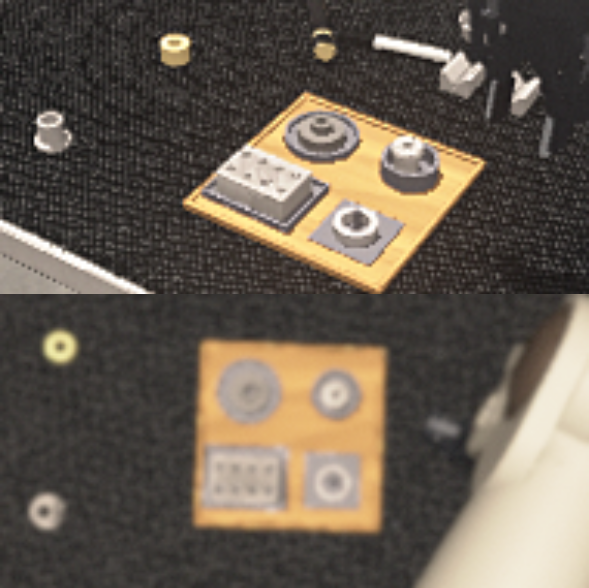

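Both views show every part seated near the centre of its nest. The two bushes have not moved and the arm is clear.

```bash
python3 -c "
from workcell import bot
print(bot.job_done())"
```

```text
the job is handed in; nothing more can be done
None
```

The job is handed in at about 34 s of the 96 s allowed: gear, spacer ring, block and collet each looked seated in their nests in the last pictures, both bushes were left standing where they were, and the gripper was empty and clear; no pass or fail result was returned.

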